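Run a microscope inspection cycle

TASK

Push the specimen carriage by its orange lug all the way home against its stop, under the microscope, and leave it there. Then press the white, yellow, green and blue keys in that order, one at a time, each fully down for about half a second and then let right up; press no key before the carriage is home, and never press the red one. Leave the jar, bottle, tool cup, can and dish standing where they are.

Things in the scene. Friction and masses are not known exactly. Their poses are not given: they have to be found in the camera images.
- station: microscope station, fixed; origin at bench height; x to its rear, y along its track. Grey base 20 mm high, x +-100, y +-130 mm; rear foot x 100 to 230, y 0 to 120, with a column (radius 16, 380 high, at x 190, y 60) whose arm carries the cream head over the track: x 45 to 115, y 20 to 125, heights 139 to 300 mm; eyepieces lean rearward, up to 390. In front of x = 40 nothing is above 90 mm.
- carriage (a joint): position in m of the aluminium carriage that carries a small wooden tray of steel pins along the station's track: 0 = fully out, 0.120 = home against the end stop, the tray under the microscope. It grows towards the station's +y; starts at 0 to 0.050. Sliding friction about 1.5 N plus light damping; it stays where it is left and is moved by pushing the side of its orange lug.
- lug (a point): centre of the top of the orange upright lug on the carriage, 90 mm above the bench. The lug is a plate 44 mm along the station's x and 14 mm along its y, standing 60 mm high (30 to 90 mm above the bench), at station x = -75 mm, y = -60 mm + carriage position. Its axes are the station's.
- console: grey key console, a fixed slab 170 (x) x 250 (y) mm; origin at bench height in its middle, z up; its top is 35 mm above the bench. Six seats 78 mm apart in 2 rows of 3 (x +-39, y -78, 0, 78 mm) hold the five keys and the jar in any order.
- key_white_top (a point): centre of the top of the round white key cap (36 mm across) on its black pod (52 mm across, top 47 mm above the bench) on the console; 59 mm above the bench when up, the point sinks with the cap when it is pressed straight down.
- key_white (a joint): how far the white key is pressed, m: 0 up, 0.008 fully down; springs back; fully down takes about 4.5 N.
- key_yellow_top (a point): centre of the top of the round yellow key cap (36 mm across) on its black pod (52 mm across, top 47 mm above the bench) on the console; 59 mm above the bench when up, the point sinks with the cap when it is pressed straight down.
- key_yellow (a joint): how far the yellow key is pressed, m: 0 up, 0.008 fully down; springs back; fully down takes about 4.5 N.
- key_green_top (a point): centre of the top of the round green key cap (36 mm across) on its black pod (52 mm across, top 47 mm above the bench) on the console; 59 mm above the bench when up, the point sinks with the cap when it is pressed straight down.
- key_green (a joint): how far the green key is pressed, m: 0 up, 0.008 fully down; springs back; fully down takes about 4.5 N.
- key_blue_top (a point): centre of the top of the round blue key cap (36 mm across) on its black pod (52 mm across, top 47 mm above the bench) on the console; 59 mm above the bench when up, the point sinks with the cap when it is pressed straight down.
- key_blue (a joint): how far the blue key is pressed, m: 0 up, 0.008 fully down; springs back; fully down takes about 4.5 N.
- key_red_top (a point): centre of the top of the round red key cap (36 mm across) on its black pod (52 mm across, top 47 mm above the bench) on the console; 59 mm above the bench when up, the point sinks with the cap when it is pressed straight down.
- key_red (a joint): how far the red key is pressed, m: 0 up, 0.008 fully down; springs back; fully down takes about 4.5 N.
- jar: amber glass jar with steel lid, 44 mm across, 85 mm high, standing loose on one of the console's seats; origin at the centre of its underside.
- bottle: white plastic bottle with blue cap, 58 mm across, 165 mm high, loose on the bench by the open end of the track; origin at the centre of its underside.
- tool_cup: blue cup with brushes and handles in it, 68 mm across, 150 mm high over all, loose beside the console; origin at the centre of its underside.
- dish: shallow steel dish, 90 mm across, 22 mm high, loose in front of the microscope station; origin at the centre of its underside.
- can: slim can with a white paper label, 50 mm across, 130 mm high, standing loose on the bench in front of the console; origin at the centre of its underside.
Things that resemble listed ones, but are neither listed nor needed, are in the scene too. Several things have the shape of the jar; the one meant has the colours described above.

How it is judged:
On the way, in this order (a step that is already met when the one before it is completed fails the run):
1. the carriage is pushed home against its end stop, under the microscope (joint over 113 of 120 mm), all keys up (value of joint carriage above 0.113 m and value of joint each of key_white, key_yellow, key_green, key_blue, key_red below 0.002 m), for 0.2 s.
2. the white key alone is down (over 6 of its 8 mm) for 0.2 s, with the carriage home (value of joint key_white above 0.006 m and value of joint carriage above 0.113 m and value of joint each of key_yellow, key_green, key_blue, key_red below 0.002 m), for 0.2 s.
3. the yellow key alone is down (over 6 of its 8 mm) for 0.2 s, with the carriage home (value of joint key_yellow above 0.006 m and value of joint carriage above 0.113 m and value of joint each of key_white, key_green, key_blue, key_red below 0.002 m), for 0.2 s.
4. the green key alone is down (over 6 of its 8 mm) for 0.2 s, with the carriage home (value of joint key_green above 0.006 m and value of joint carriage above 0.113 m and value of joint each of key_white, key_yellow, key_blue, key_red below 0.002 m), for 0.2 s.
5. the blue key alone is down (over 6 of its 8 mm) for 0.2 s, with the carriage home (value of joint key_blue above 0.006 m and value of joint carriage above 0.113 m and value of joint each of key_white, key_yellow, key_green, key_red below 0.002 m), for 0.2 s.
At the end, for the whole second after the job is handed in: The carriage is home (over 113 of 120 mm), all five keys are up (under 2 mm), every bystander is within 25 mm of where it began, and the jar, bottle, cup and can stand upright (tilt under 0.4 rad) and at rest (all of step 1 and distance of each of jar, bottle, tool_cup, dish, can from where it was at the start of the episode below 0.025 m and angle between each of jar, bottle, tool_cup, can's own z axis and vertical below 0.4 rad and linear speed of each of jar, bottle, tool_cup, can below 0.02 m/s); the robot touches nothing.
It fails at once if the red key is pressed more than 2 mm (value of joint key_red above 0.002 m).
It fails at once if a key is pressed more than 3 mm while the carriage is not under the microscope (value of joint carriage below 0.108 m and value of joint any of key_white, key_yellow, key_green, key_blue above 0.003 m).
It fails at once if two keys are down together (value of joint each of key_white, key_yellow above 0.003 m or value of joint each of key_white, key_green above 0.003 m or value of joint each of key_white, key_blue above 0.003 m or value of joint each of key_yellow, key_green above 0.003 m or value of joint each of key_yellow, key_blue above 0.003 m or value of joint each of key_green, key_blue above 0.003 m).
It fails at once if a bystander is shifted more than 25 mm, or an upright one tipped over 0.4 rad (distance of any of jar, bottle, tool_cup, dish, can from where it was at the start of the episode above 0.025 m or angle between any of jar, bottle, tool_cup, can's own z axis and vertical above 0.4 rad).
It also fails if it takes over 64 s, if anything falls off the work surface, if the arm or the gripper's body presses on something with over 40 N, if the wrist force passes 120 N, or if a joint passes its speed limit or range.

ROBOT

A 6-joint arm with a two-finger parallel gripper is mounted at the origin on the work surface. World frame = base frame: x ahead of the robot, y to its left, z up, the work surface at z = 0. Lengths are in m, angles in rad, forces in N, time in s.
With the tool pointing down it reaches from about 0.225 to 0.875 m from the base axis. Payload 3.4 kg.
Tool frame: the origin (TCP) lies at the very end of the fingers, on their centre line; the grasp point (between the pads) lies 19 mm behind it; z points along the fingers, x is the direction in which the jaws open and shut, and the axes are right-handed (so a half turn about z gives the same grasp; the last joint's range is limited). The gripper opens to 85 mm and grips with 20 to 120 N. Pads are 22 mm wide; open, the fingers measure 114 mm over their backs; the gripper's body (76 mm by 85 mm) begins 54 mm behind the grasp point. The pads swing forward as they close: fully open they stand 13 mm farther back than shut.
Start: joints at [1.106, 0.276, 1.505, -0, 1.361, -0.121], TCP at [0.194, 0.541, 0.231] pointing down, gripper open.
Joint ranges: [-2.89, 2.89], [-0.75, 2.08], [0.22, 2.7], [-1.18, 4.32], [0.11, 2.71], [-2.7, 2.7]. Speed limits (rad/s): [2.57, 2.57, 3.14, 3.14, 3.14, 3.14].

INTERFACE

Orientations are given as a 3x3 rotation matrix whose columns are the frame's x, y, z axes.
In Python, from station import arm gives the robot as it stands.
- The arm moves only by the tool drive_tool, never from a script. Its argument "plan" is a list of rows, each an object with "translation": the shift along the tool's x, y, z in cm, a list of three; "delta_rot": the turn, a rotation vector about the tool's x, y, z in degrees, a list of three; "hand": the closure in counts, from 0 (fully open) to 255 (shut). In form: [{"translation": [dx, dy, dz], "delta_rot": [ax, ay, az], "hand": hand}, ...]. A call has 1 to 5 rows; each row is the pose to reach, as a shift and turn from the pose commanded when the call began, along the tool's axes at that moment; what a row does not reach only later rows make up. A row lasts 1/12 s, in which the tool goes at most 41.7 mm and 7.16 degrees, less where a joint would pass 70% of its speed; a pose out of reach is approached as far as the arm can. A call with a gripper value outside its range is refused whole. The fingers move at their own pace and stop on an object; the grip force is fixed at half the most. Time passes only in rows, so rows that repeat a pose let the fingers close. It gives the time, the measured TCP pose, the force and the opening at its end, in the units of the state.
- arm.state(): the state, without advancing time (a new reading comes with each control period).
- arm.read_camera(name): name is "scene" or "top" or "wrist"; returns the picture (384x512x3 uint8, blue, green, red); there is no depth.
- arm.camera_model(name): a dict with "fx", "fy", "cx", "cy" (pixels), "R" (3x3) and "t" (3): a world point X has camera coordinates R X + t; the wrist camera has in their place "mount" (4x4, takes a point from camera to tool coordinates, whose origin is the TCP and whose axes are the tool frame's). Camera axes: x right, y down, z forward; pixel columns grow to the right and rows downward; lengths in m; the calibration is good to about 2 mm. A picture is of the moment at which its call begins: read the wrist's pose just before it. camera_model takes no time and is no camera call.
- arm.hand_in(): hands the job in, once; it reports no verdict.
Trained networks look in the newest picture that a camera, given by its name, has taken for a name from the list of things; names that differ only in an ending like _2 or _b are one class to them, and where a whole thing is asked for, a point or a joint stands for the part that bears it (a point fixed in the world has none). Each returns a list of dicts, best first, with "score" (0 to 1); they miss things now and then, are a little off and sometimes report something else, mostly with a low value. They report only what shows in the picture. A call takes as long as a camera call. They do not tell look-alikes from the thing itself.
- arm.boxes_of(camera, name): "bbox" ([left, top, right, bottom] in pixels, round what is visible of it).
- arm.outline_of(camera, name): "mask" (384x512 bool, what is visible of it) and "bbox" ([left, top, right, bottom] in pixels, round what is visible of it).
- arm.pinpoint(camera, name): "pixel" ([row, column] in pixels: a listed point, or the origin of a listed thing).
The state is a dict: "clock": time; "qpos": joint angles; "joint_vel": joint speeds; "effort": joint torques, N m; "position": TCP position; "orientation": TCP orientation; "contact_force": force on the tool from outside, world axes, zero at the start; "ft_torque": the same for the moment, N m; "grip_width": finger opening in m.
Only numpy, scipy, OpenCV 4.12 (cv2) and the standard library are available. Lean on these libraries where they do the work, as an engineer would, in place of code of your own. Each camera call takes 0.05 s, during which the arm holds its last target.

## Working session

There is one attempt and no reset: what is moved stays moved. The work goes in short steps, Python scripts to look and compute and a tool call to move; the robot and the scene stay as the last step left them, time stands still between calls to the robot, and variables do not carry over. Pictures are saved under pics/ and viewed, and the job is handed in when it is done.

Besides the shell and the picture viewer there is one more tool, called after "Request:" as name(argument=value, ...), one argument or row to a line, values as JSON. drive_tool: Moves the arm, as the interface text tells. Its arguments: {"type":"object","properties":{"plan":{"type":"array"}},"required":["plan"]}

```bash
mkdir -p pics; ls
cat > h.py <<'E'
import numpy as np, cv2
from station import arm
def ray(cam,px,z):
    m=arm.camera_model(cam); R=np.array(m['R']);t=np.array(m['t'])
    r,c=px
    d=R.T@np.array([(c-m['cx'])/m['fx'],(r-m['cy'])/m['fy'],1.]); o=-R.T@t
    return o+d*(z-o[2])/d[2]
def proj(cam,X):
    m=arm.camera_model(cam); p=np.array(m['R'])@np.array(X)+np.array(m['t'])
    return np.array([m['fy']*p[1]/p[2]+m['cy'],m['fx']*p[0]/p[2]+m['cx']])
E
python3 - <<'E'
from h import *
np.set_printoptions(precision=3,suppress=True)
s=arm.state();print(s)
for c in ['scene','top']:
    im=arm.read_camera(c);cv2.imwrite(f'pics/{c}0.png',im)
    m=arm.camera_model(c);print(c,-np.array(m['R']).T@np.array(m['t']))
    for n,z in [('station',0),('lug',.09),('console',0.0),('key_white_top',.059),('key_yellow_top',.059),('key_green_top',.059),('key_blue_top',.059),('key_red_top',.059),('jar',.035),('bottle',0),('tool_cup',0),('dish',0),('can',0)]:
        for d in arm.pinpoint(c,n)[:3]:
            print(c,n,round(d['score'],2),np.round(d['pixel'],1),ray(c,d['pixel'],z))
print(arm.state()['clock'])
E
```

```text
pics
{'clock': 0.0, 'qpos': array([ 1.106,  0.277,  1.506, -0.   ,  1.361, -0.121]), 'joint_vel': array([ 0.001,  0.001,  0.001,  0.001, -0.002, -0.001]), 'effort': array([  0.001, -41.677, -24.581,  -0.   ,   0.011,   0.   ]), 'position': array([0.194, 0.541, 0.23 ]), 'orientation': array([[ 0.337,  0.941, -0.001],
       [ 0.941, -0.337, -0.002],
       [-0.002, -0.   , -1.   ]]), 'contact_force': array([-0.124,  0.107,  0.409]), 'ft_torque': array([-0.01 ,  0.027, -0.005]), 'grip_width': 0.08531507597107885}
scene [ 1.376 -0.689  1.009]
scene station 0.79 [248.8 211.2] [ 0.571 -0.221  0.   ]
scene lug 0.62 [217.1 193.4] [ 0.501 -0.234  0.09 ]
scene lug 0.6 [173.8 285.9] [0.509 0.134 0.09 ]
scene lug 0.45 [181.2 324.7] [0.619 0.212 0.09 ]
scene console 0.94 [187.1 315.7] [0.55 0.25 0.  ]
scene key_white_top 0.62 [158.1 326.6] [0.5   0.347 0.059]
scene key_yellow_top 0.41 [168.  308.9] [0.504 0.251 0.059]
scene key_yellow_top 0.22 [266.5 149.8] [ 0.57  -0.422  0.059]
scene key_green_top 0.63 [176.8 296.3] [0.515 0.18  0.059]
scene key_green_top 0.38 [188.4 314.6] [0.601 0.187 0.059]
[... 587 characters left out ...]
] [ 0.558 -0.235  0.   ]
top lug 0.6 [203.2 338.6] [ 0.485 -0.237  0.09 ]
top key_white_top 0.59 [215.4 121.2] [0.509 0.326 0.059]
top key_yellow_top 0.5 [213.7 148.5] [0.507 0.254 0.059]
top key_green_top 0.46 [210.7 185.5] [0.507 0.158 0.059]
top key_blue_top 0.55 [183.  179.6] [0.583 0.169 0.059]
top key_red_top 0.5 [182.3 152.9] [0.592 0.24  0.059]
top jar 0.73 [189.8  86.8] [0.593 0.425 0.035]
top jar 0.68 [188.2 126.6] [0.588 0.317 0.035]
top jar 0.58 [151.  125.6] [0.695 0.318 0.035]
top bottle 0.97 [201.1 395.4] [ 0.495 -0.414  0.   ]
top dish 0.81 [243.1 313. ] [ 0.4   -0.173  0.   ]
top can 0.69 [254.7 168.8] [0.403 0.217 0.   ]
top can 0.63 [201.2 339.8] [ 0.509 -0.261  0.   ]
1.4
```

Run:
```python
import cv2
a=cv2.imread('pics/top0.png');b=cv2.imread('pics/scene0.png')
cv2.imwrite('pics/t1.png',cv2.resize(a[130:290,60:260],(800,640))[:600]);cv2.imwrite('pics/t2.png',cv2.resize(a[130:280,260:460],(800,600),interpolation=2))
cv2.imwrite('pics/s1.png',cv2.resize(b[110:290,120:400],(800,514),interpolation=2))
```

```text
(no output)
```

View pics/t1.png

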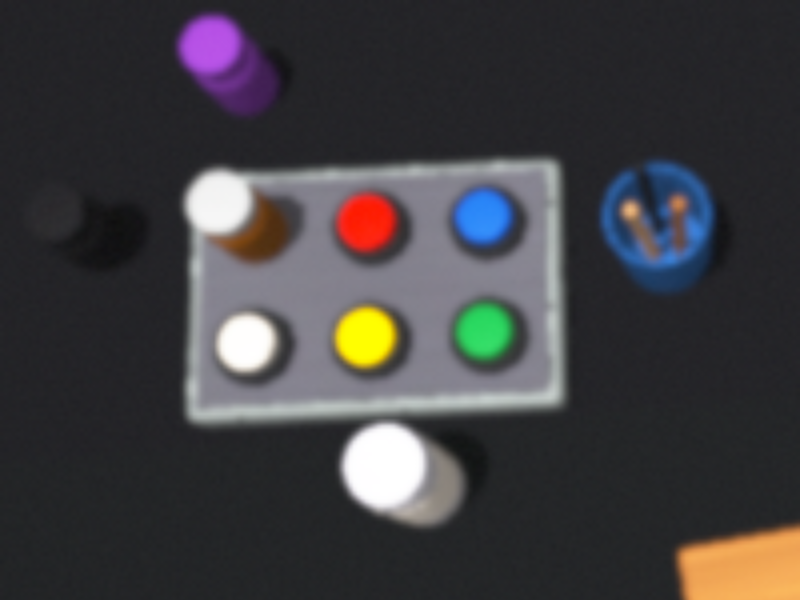

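View pics/t2.png

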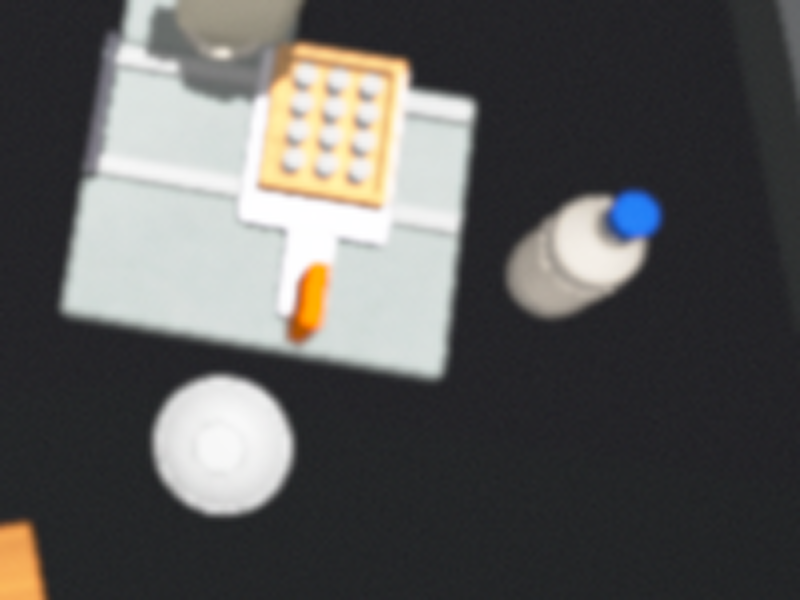

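View pics/s1.png

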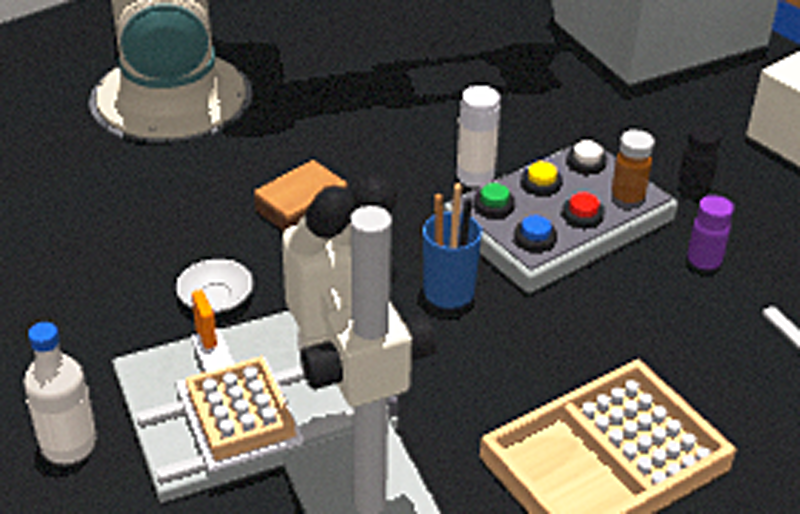

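View pics/top0.png

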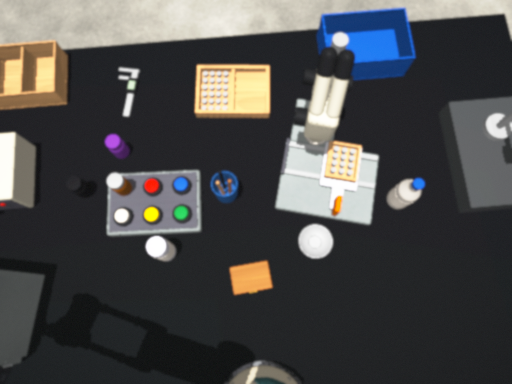

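Run:
```python
from h import *
np.set_printoptions(precision=4,suppress=True)
a=cv2.imread('pics/top0.png');hsv=cv2.cvtColor(a,cv2.COLOR_BGR2HSV)
def cen(mask,box):
    m=np.zeros(mask.shape,bool);t,b,l,r=box;m[t:b,l:r]=mask[t:b,l:r]
    n,lab,st,c=cv2.connectedComponentsWithStats(m.astype(np.uint8));i=1+np.argmax(st[1:,4])
    return c[i][::-1],st[i,4],lab==i
S=hsv[...,1];V=hsv[...,2];H=hsv[...,0]
K={'white':(215,121,None),'yellow':(214,151,28),'green':(212,181,65),'blue':(184,181,108),'red':(185,151,0)}
seat={'white':(-39,78),'yellow':(-39,0),'green':(-39,-78),'blue':(39,-78),'red':(39,0)}
P=[];Q=[]
for k,(r,c,h) in K.items():
    if h is None: m=(S<60)&(V>190)
    else: m=(S>150)&(V>110)&((np.abs(H.astype(int)-h)<12)|(np.abs(H.astype(int)-h)>170))
    cc,n,_=cen(m,(r-10,r+10,c-11,c+11)); w=ray('top',cc,.059);print(k,cc,n,w);P.append(w[:2]);Q.append(seat[k])
P=np.array(P);Q=np.array(Q)/1000.
mp,mq=P.mean(0),Q.mean(0);U,_,Vt=np.linalg.svd((Q-mq).T@(P-mp));R=(U@Vt).T
print(R,np.degrees(np.arctan2(R[1,0],R[0,0])));t=mp-R@mq;print('console',t);fit=(R@Q.T).T+t;print(fit,(fit-P)*1000)
# station base corners
for n,(x,y) in dict(bl=(60,315),br=(443,380),tr=(475,100)).items():
    print(n,ray('top',(130+y/4-.4,260+x/4-.4),.02))
m=(H>5)&(H<20)&(S>200)&(V>130);cc,n,mm=cen(m,(190,220,325,350));print('orange',cc,n,ray('top',cc,.09),ray('top',cc,.075))
ys,xs=np.where(mm);print(ys.min(),ys.max(),xs.min(),xs.max(), [ (y,xs[ys==y].min(),xs[ys==y].max(), a[y,xs[ys==y].max()]) for y in range(ys.min(),ys.max()+1)])
```

```text
white [215.1987 120.9359] 156 [0.5097 0.3263 0.059 ]
yellow [213.9424 151.1832] 191 [0.5061 0.2474 0.059 ]
green [212.4129 180.7226] 155 [0.5033 0.1702 0.059 ]
blue [183.8659 180.4939] 164 [0.5807 0.1671 0.059 ]
red [185.3257 151.2457] 175 [0.5836 0.2448 0.059 ]
[[ 0.9992  0.0411]
 [-0.0411  0.9992]] -2.3545278376122596
console [0.5451 0.2464]
[[0.5094 0.326 ]
 [0.5061 0.248 ]
 [0.5029 0.1701]
 [0.5809 0.1669]
 [0.5841 0.2448]] [[-0.3784 -0.351 ]
 [ 0.054   0.6595]
 [-0.4027 -0.1007]
 [ 0.2025 -0.2434]
 [ 0.5245  0.0355]]
bl [ 0.5005 -0.0778  0.02  ]
br [ 0.4335 -0.3292  0.02  ]
tr [ 0.6274 -0.3813  0.02  ]
orange [207.186  335.4884] 43 [ 0.4755 -0.2277  0.09  ] [ 0.4784 -0.2308  0.075 ]
198 213 333 338 [(198, np.int64(337), np.int64(337), array([ 20, 151, 253], dtype=uint8)), (199, np.int64(337), np.int64(337), array([  0, 150, 254], dtype=uint8)), (200, np.int64(336), np.int64(337), array([  0, 155, 254], dtype=uint8)), (201, np.int64(336), np.int64(337), array([  0, 162, 255], dtype=uint8)), (202, np.int64(335), np.int64(337), array([  0, 163, 255], dtype=uint8)), (203, np.int64(335), np.int64(336), array([  0, 141, 252], dtype=uint8)), (204, np.int64(335), np.int64(336), array([  0, 143, 252], dtype=uint8)), (205, np.int64(335), np.int64(336), array([  0, 143, 253], dtype=uint8)), (206, np.int64(335), np.int64(336), array([  0, 148, 253], dtype=uint8)), (207, np.int64(335), np.int64(336), array([  0, 154, 254], dtype=uint8)), (208, np.int64(334), np.int64(336), array([  0, 159, 254], dtype=uint8)), (209, np.int64(334), np.int64(336), array([  0, 158, 254], dtype=uint8)), (210, np.int64(334), np.int64(338), array([  0, 165, 255], dtype=uint8)), (211, np.int64(333), np.int64(338), array([ 47, 147, 250], dtype=uint8)), (212, np.int64(333), np.int64(336), array([ 12,  94, 190], dtype=uint8)), (213, np.int64(333), np.int64(335), array([ 13,  85, 171], dtype=uint8))]
```

```bash
cat >> h.py <<'E'
np.set_printoptions(precision=4,suppress=True)
SO=np.array([.5637,-.2295]);yaw=np.radians(-14.95)
def st(x,y): c,s=np.cos(yaw),np.sin(yaw); return SO+np.array([c*x-s*y,s*x+c*y])
def inst(p): c,s=np.cos(yaw),np.sin(yaw); d=np.array(p[:2])-SO; return np.array([c*d[0]+s*d[1],-s*d[0]+c*d[1]])
def tgt(xyz,xang=None):
    "tool shift cm and rotvec deg to reach world xyz, tool down, tool x at angle xang deg"
    s=arm.state();R=np.array(s['orientation']);p=np.array(s['position'])
    print('clock',round(s['clock'],2),'pos',p,'F',np.array(s['contact_force']),'grip',round(s['grip_width'],4),'cm',(R.T@(np.array(xyz)-p))*100, end=' ')
    if xang is not None:
        a=np.radians(xang);x=np.array([np.cos(a),np.sin(a),0]);z=np.array([0,0,-1.]);T=np.column_stack([x,np.cross(z,x),z])
        print('rot',np.degrees(cv2.Rodrigues(R.T@T)[0].ravel()),end='')
    print()
E
python3 - <<'E'
from h import *
print(arm.camera_model('wrist')['mount'])
p=st(-.075,-.085);print(p)
for c in (.02,.03,.04): 
  q=st(-.075,-.06+c); print(c,q,proj('top',[*q,.09]),proj('scene',[*q,.09]))
print('bottle',inst([.495,-.414]),'dish',inst([.4,-.173]))
tgt([*p,.24],75.05)
E
```

```text
[[ 1.      0.0004  0.0014  0.0007]
 [-0.0008  0.9461  0.324  -0.0839]
 [-0.0012 -0.324   0.9461 -0.1429]
 [ 0.      0.      0.      1.    ]]
[ 0.4693 -0.2923]
0.02 [ 0.4809 -0.2488] [204.3807 343.4492] [215.5081 185.6115]
0.03 [ 0.4835 -0.2391] [203.7224 339.5422] [214.66   188.7626]
0.04 [ 0.4861 -0.2295] [203.0646 335.6386] [213.8159 191.8995]
bottle [-0.0188 -0.196 ] dish [-0.1727  0.0124]
clock 1.4 pos [0.1938 0.5414 0.2313] F [ 0.285   0.2249 -0.2853] grip 0.0853 cm [-69.2025  54.0348  -0.8722] rot [ 0.0009 -0.003  -4.7478]
```

Request:
drive_tool(
  plan=[
    {"translation":[-69.2,54.0,-0.9],"delta_rot":[0,0,-4.7],"hand":255},
    {"translation":[-69.2,54.0,-0.9],"delta_rot":[0,0,-4.7],"hand":255},
    {"translation":[-69.2,54.0,-0.9],"delta_rot":[0,0,-4.7],"hand":255},
    {"translation":[-69.2,54.0,-0.9],"delta_rot":[0,0,-4.7],"hand":255},
    {"translation":[-69.2,54.0,-0.9],"delta_rot":[0,0,-4.7],"hand":255},
  ],
)

```text
clock: 1.82
position: [0.2592, 0.3418, 0.2335]
orientation: [[0.258, 0.966, 0.001], [0.966, -0.258, 0.0], [0.0, 0.001, -1.0]]
contact_force: [0.5, 0.1, -0.1]
grip_width: 0.0255
```

```bash
python3 -c "
from h import *
tgt([*st(-.075,-.085),.24],75.05)"
```

```text
clock 1.82 pos [0.2592 0.3418 0.2335] F [ 0.4544  0.0686 -0.1124] grip 0.0255 cm [-55.8589  36.6364  -0.647 ] rot [ 0.029  -0.0131  0.0237]
```

Orientation set; continue.

Request:
drive_tool(
  plan=[
    {"translation":[-55.9,36.6,-0.6],"delta_rot":[0,0,0],"hand":255},
    {"translation":[-55.9,36.6,-0.6],"delta_rot":[0,0,0],"hand":255},
    {"translation":[-55.9,36.6,-0.6],"delta_rot":[0,0,0],"hand":255},
    {"translation":[-55.9,36.6,-0.6],"delta_rot":[0,0,0],"hand":255},
    {"translation":[-55.9,36.6,-0.6],"delta_rot":[0,0,0],"hand":255},
  ],
)

```text
clock: 2.23
position: [0.3243, 0.1439, 0.2357]
orientation: [[0.258, 0.966, 0.001], [0.966, -0.258, 0.0], [0.001, 0.001, -1.0]]
contact_force: [1.6, 0.7, -0.8]
grip_width: -0.0002
```

```bash
python3 -c "
from h import *
tgt([*st(-.075,-.085),.24],75.05)"
```

```text
clock 2.23 pos [0.3243 0.1439 0.2357] F [ 1.6196  0.6861 -0.7692] grip -0.0002 cm [-38.3978  25.2695  -0.4283] rot [ 0.0745 -0.0455 -0.0053]
```

Request:
drive_tool(
  plan=[
    {"translation":[-38.4,25.3,-0.4],"delta_rot":[0,0,0],"hand":255},
    {"translation":[-38.4,25.3,-0.4],"delta_rot":[0,0,0],"hand":255},
    {"translation":[-38.4,25.3,-0.4],"delta_rot":[0,0,0],"hand":255},
    {"translation":[-38.4,25.3,-0.4],"delta_rot":[0,0,0],"hand":255},
    {"translation":[-38.4,25.3,-0.4],"delta_rot":[0,0,0],"hand":255},
  ],
)

```text
clock: 2.65
position: [0.3901, -0.0542, 0.2375]
orientation: [[0.26, 0.966, 0.001], [0.966, -0.26, -0.0], [0.0, 0.001, -1.0]]
contact_force: [0.1, 1.3, -0.1]
grip_width: -0.0003
```

```bash
python3 -c "
from h import *
tgt([*st(-.075,-.085),.24],75.05)"
```

```text
clock 2.65 pos [ 0.3901 -0.0542  0.2375] F [ 0.072   1.3097 -0.1193] grip -0.0003 cm [-20.9343  13.8318  -0.2346] rot [ 0.0786 -0.0184 -0.0924]
```

Request:
drive_tool(
  plan=[
    {"translation":[-20.9,13.8,-0.2],"delta_rot":[0,0,0],"hand":255},
    {"translation":[-20.9,13.8,-0.2],"delta_rot":[0,0,0],"hand":255},
    {"translation":[-20.9,13.8,-0.2],"delta_rot":[0,0,0],"hand":255},
    {"translation":[-20.9,13.8,-0.2],"delta_rot":[0,0,0],"hand":255},
    {"translation":[-20.9,13.8,-0.2],"delta_rot":[0,0,0],"hand":255},
  ],
)

```text
clock: 3.07
position: [0.456, -0.2519, 0.2389]
orientation: [[0.26, 0.966, 0.0], [0.966, -0.26, 0.0], [0.0, 0.0, -1.0]]
contact_force: [0.5, 0.0, 0.7]
grip_width: -0.0002
```

```bash
python3 -c "
from h import *
tgt([*st(-.075,-.085),.24],75.05)"
```

```text
clock 3.07 pos [ 0.456  -0.2519  0.2389] F [0.5    0.0275 0.7159] grip -0.0002 cm [-3.5548  2.3336 -0.1131] rot [ 0.0266 -0.0113 -0.096 ]
```

Request:
drive_tool(
  plan=[
    {"translation":[-3.6,2.3,0],"delta_rot":[0,0,0],"hand":255},
    {"translation":[-3.6,2.3,0],"delta_rot":[0,0,0],"hand":255},
    {"translation":[-3.6,2.3,0],"delta_rot":[0,0,0],"hand":255},
  ],
)

```text
clock: 3.32
position: [0.4691, -0.2926, 0.2379]
orientation: [[0.262, 0.965, -0.001], [0.965, -0.262, 0.001], [0.0, -0.001, -1.0]]
contact_force: [-0.4, 0.9, 0.4]
grip_width: -0.0003
```

Run:
```python
from h import *
tgt([*st(-.075,-.085),.055],75.05)
s=arm.state();im=arm.read_camera('wrist');cv2.imwrite('pics/w1.png',im)
t=arm.read_camera('top');cv2.imwrite('pics/t3.png',t)
m=arm.camera_model('wrist');M=np.array(m['mount']);R=np.array(s['orientation']);p=np.array(s['position'])
for d in arm.pinpoint('wrist','lug'):
    r,c=d['pixel'];v=R@M[:3,:3]@np.array([(c-m['cx'])/m['fx'],(r-m['cy'])/m['fy'],1]);o=p+R@M[:3,3]
    w=o+v*(.09-o[2])/v[2];print(d,w,inst(w))
```

```text
clock 3.32 pos [ 0.4691 -0.2926  0.2379] F [-0.3752  0.8624  0.3978] grip -0.0003 cm [ 0.0295  0.032  18.2871] rot [-0.0511 -0.0252 -0.2183]
{'pixel': [180.9, 318.4], 'score': 0.56} [ 0.4895 -0.2346  0.09  ] [-0.0704 -0.0241]
```

View pics/w1.png

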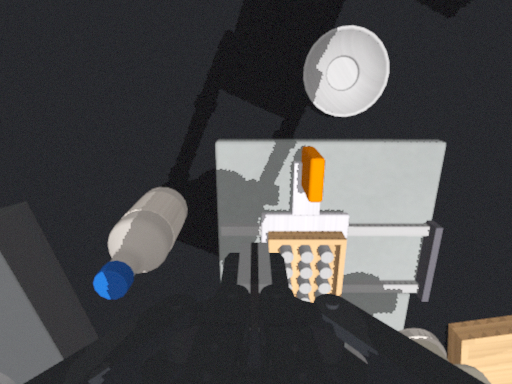

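The wrist view shows the orange lug at about (175, 315), with the dish above it at (70, 345), the bottle at the left at (230, 145), and the fingers at (265, 255), on the lug's open side. The lug measures station (-70, -24) mm, against an expected x of -75, so the carriage is at about 34 mm. Descending next.

Request:
drive_tool(
  plan=[
    {"translation":[0,0,4.0],"delta_rot":[0,0,0],"hand":255},
    {"translation":[0,0,8.0],"delta_rot":[0,0,0],"hand":255},
    {"translation":[0,0,12.0],"delta_rot":[0,0,0],"hand":255},
    {"translation":[0,0,15.5],"delta_rot":[0,0,0],"hand":255},
    {"translation":[0,0,18.0],"delta_rot":[0,0,0],"hand":255},
  ],
)

```text
clock: 3.88
position: [0.467, -0.2873, 0.0566]
orientation: [[0.257, 0.966, -0.003], [0.966, -0.257, 0.002], [0.002, -0.003, -1.0]]
contact_force: [0.4, 0.2, -0.3]
grip_width: -0.0002
```

Run:
```python
from h import *
tgt([*st(-.075,-.045),.055],75.05)
tgt([*st(-.075,.037),.055],75.05)
im=arm.read_camera('wrist');cv2.imwrite('pics/w2.png',im)
```

```text
clock 3.88 pos [ 0.467  -0.2873  0.0566] F [ 0.4369  0.1694 -0.2615] grip -0.0002 cm [3.5785 0.3517 0.1639] rot [-0.1759 -0.0967  0.0627]
clock 3.88 pos [ 0.467  -0.2873  0.0566] F [ 0.4369  0.1694 -0.2615] grip -0.0002 cm [11.7785  0.3607  0.1777] rot [-0.1759 -0.0967  0.0627]
```

View pics/w2.png

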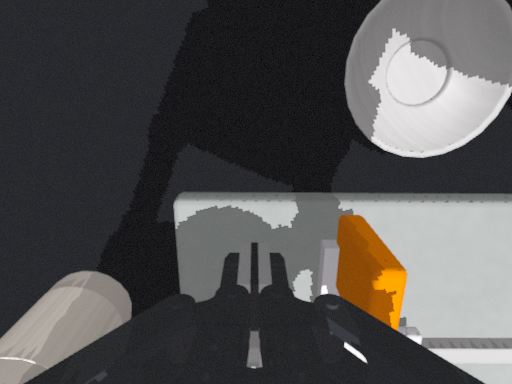

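The fingers stand at the lug's left, with the lug face at about (270, 345), and nothing lies between them. Pushing.

Request:
drive_tool(
  plan=[
    {"translation":[1.5,0.3,0.1],"delta_rot":[0,0,0],"hand":255},
    {"translation":[3.0,0.3,0.1],"delta_rot":[0,0,0],"hand":255},
    {"translation":[4.2,0.3,0.1],"delta_rot":[0,0,0],"hand":255},
    {"translation":[5.4,0.3,0.1],"delta_rot":[0,0,0],"hand":255},
    {"translation":[6.6,0.3,0.1],"delta_rot":[0,0,0],"hand":255},
  ],
)

```text
clock: 4.35
position: [0.489, -0.2265, 0.0589]
orientation: [[0.258, 0.966, 0.001], [0.966, -0.258, -0.001], [-0.001, 0.001, -1.0]]
contact_force: [0.1, -2.4, 0.1]
grip_width: 0.0002
```

Request:
drive_tool(
  plan=[
    {"translation":[1.0,0,0],"delta_rot":[0,0,0],"hand":255},
    {"translation":[2.0,0,0],"delta_rot":[0,0,0],"hand":255},
    {"translation":[3.0,0,0],"delta_rot":[0,0,0],"hand":255},
    {"translation":[3.8,0,0],"delta_rot":[0,0,0],"hand":255},
    {"translation":[4.2,0,0],"delta_rot":[0,0,0],"hand":255},
  ],
)

```text
clock: 4.77
position: [0.5001, -0.1857, 0.058]
orientation: [[0.258, 0.966, 0.001], [0.966, -0.258, 0.0], [0.0, 0.001, -1.0]]
contact_force: [-0.7, -2.1, 2.4]
grip_width: -0.0
```

Run:
```python
from h import *
tgt([*st(-.075,.037),.055],75.05)
s=arm.state();print(inst(s['position']))
im=arm.read_camera('wrist');cv2.imwrite('pics/w3.png',im)
t=arm.read_camera('top');cv2.imwrite('pics/t4.png',cv2.resize(t[130:280,200:400],(800,600),interpolation=2))
```

```text
clock 4.77 pos [ 0.5001 -0.1857  0.058 ] F [-0.6855 -2.1499  2.4307] grip -0.0 cm [ 1.1053 -0.2281  0.2973] rot [ 0.0381 -0.025  -0.0131]
[-0.0727  0.0259]
```

View pics/w3.png

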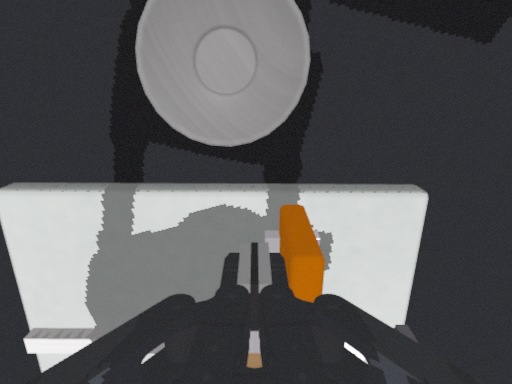

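View pics/t4.png

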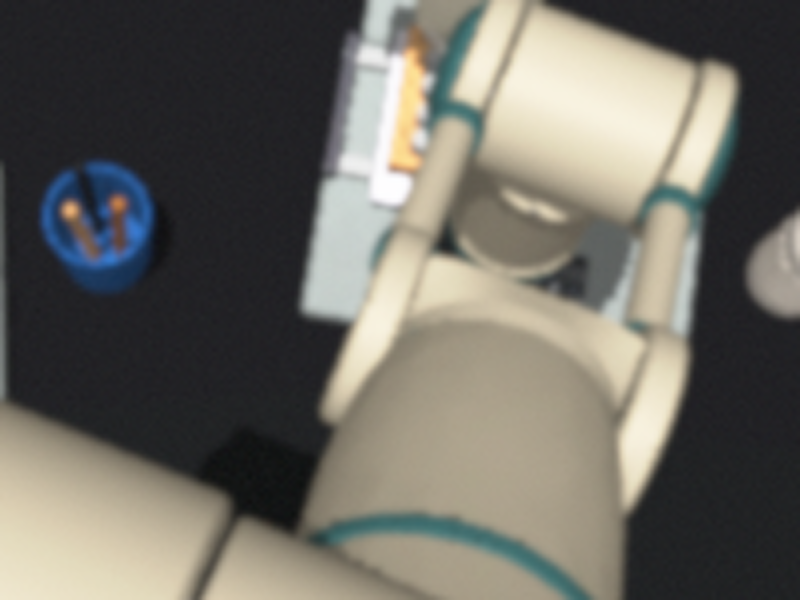

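Contact is made with a steady push of about 2 N, and the lug is against the fingers at (250, 285). Pushing the last stretch slowly while watching the force.

Request:
drive_tool(
  plan=[
    {"translation":[0.4,0,0],"delta_rot":[0,0,0],"hand":255},
    {"translation":[0.8,0,0],"delta_rot":[0,0,0],"hand":255},
    {"translation":[1.1,0,0],"delta_rot":[0,0,0],"hand":255},
  ],
)

```text
clock: 5.12
position: [0.5023, -0.1762, 0.0575]
orientation: [[0.259, 0.966, -0.0], [0.966, -0.259, 0.0], [-0.0, -0.0, -1.0]]
contact_force: [-1.1, -2.2, -0.2]
grip_width: -0.0001
```

Request:
drive_tool(
  plan=[
    {"translation":[0.3,0,0],"delta_rot":[0,0,0],"hand":255},
    {"translation":[0.3,0,0],"delta_rot":[0,0,0],"hand":255},
  ],
)

```text
clock: 5.28
position: [0.5033, -0.1728, 0.0576]
orientation: [[0.259, 0.966, -0.0], [0.966, -0.259, 0.001], [0.001, -0.0, -1.0]]
contact_force: [0.5, -0.9, 0.1]
grip_width: 0.0004
```

Run:
```python
from h import *
tgt([*st(-.075,.04),.055],75.05)
s=arm.state();print(inst(s['position']))
```

```text
clock 5.28 pos [ 0.5033 -0.1728  0.0576] F [ 0.4783 -0.8967  0.1192] grip 0.0004 cm [ 0.0762 -0.1968  0.2605] rot [-0.0161 -0.0409 -0.0591]
[-0.073   0.0392]
```

Request:
drive_tool(
  plan=[
    {"translation":[0.3,0,0],"delta_rot":[0,0,0],"hand":255},
    {"translation":[0.3,0,0],"delta_rot":[0,0,0],"hand":255},
  ],
)

```text
clock: 5.45
position: [0.5033, -0.1726, 0.0577]
orientation: [[0.257, 0.967, -0.002], [0.967, -0.257, -0.005], [-0.005, -0.0, -1.0]]
contact_force: [-2.7, -8.2, -1.2]
grip_width: 0.0004
```

Request:
drive_tool(
  plan=[
    {"translation":[0.3,0,0],"delta_rot":[0,0,0],"hand":255},
    {"translation":[0.3,0,0],"delta_rot":[0,0,0],"hand":255},
  ],
)

```text
clock: 5.62
position: [0.5034, -0.1726, 0.0578]
orientation: [[0.255, 0.967, -0.003], [0.967, -0.255, -0.01], [-0.01, -0.0, -1.0]]
contact_force: [-7.1, -17.4, -1.2]
grip_width: -0.0
```

The force rose to 19 N with no further motion, so the carriage is at its stop. Backing off and rising.

Request:
drive_tool(
  plan=[
    {"translation":[-0.8,0,0],"delta_rot":[0,0,0],"hand":255},
    {"translation":[-2.0,0,0],"delta_rot":[0,0,0],"hand":255},
    {"translation":[-4.0,0,0],"delta_rot":[0,0,0],"hand":255},
    {"translation":[-4.5,0,-2.0],"delta_rot":[0,0,0],"hand":255},
    {"translation":[-4.5,0,-6.0],"delta_rot":[0,0,0],"hand":255},
  ],
)

```text
clock: 6.03
position: [0.4896, -0.2106, 0.1141]
orientation: [[0.261, 0.965, -0.009], [0.965, -0.261, 0.006], [0.003, -0.01, -1.0]]
contact_force: [0.6, -0.1, -1.0]
grip_width: -0.0004
```

Request:
drive_tool(
  plan=[
    {"translation":[0,0,-4.0],"delta_rot":[0,0,0],"hand":255},
    {"translation":[0,0,-8.0],"delta_rot":[0,0,0],"hand":255},
    {"translation":[0,0,-12.0],"delta_rot":[0,0,0],"hand":255},
  ],
)

```text
clock: 6.28
position: [0.4927, -0.2108, 0.2396]
orientation: [[0.259, 0.966, 0.0], [0.966, -0.259, 0.001], [0.001, -0.0, -1.0]]
contact_force: [0.6, -0.1, 0.4]
grip_width: -0.0001
```

Run:
```python
from h import *
s=arm.state();im=arm.read_camera('wrist');cv2.imwrite('pics/w4.png',im)
m=arm.camera_model('wrist');M=np.array(m['mount']);R=np.array(s['orientation']);p=np.array(s['position'])
for d in arm.pinpoint('wrist','lug'):
    r,c=d['pixel'];v=R@M[:3,:3]@np.array([(c-m['cx'])/m['fx'],(r-m['cy'])/m['fy'],1]);o=p+R@M[:3,3]
    w=o+v*(.09-o[2])/v[2];print(d,w,inst(w))
a=-2.35
tgt([.5094,.326,.24],90+a)
```

```text
{'pixel': [180.0, 319.3], 'score': 0.71} [ 0.5131 -0.1514  0.09  ] [-0.0691  0.0624]
{'pixel': [155.5, 480.0], 'score': 0.31} [ 0.5282 -0.0046  0.09  ] [-0.0923  0.2081]
clock 6.38 pos [ 0.4968 -0.2131  0.2451] F [ 0.5041 -0.1447 -0.0043] grip -0.0 cm [ 52.397  -12.7522   0.179 ] rot [  0.8121   0.254  -12.6646]
```

View pics/w4.png

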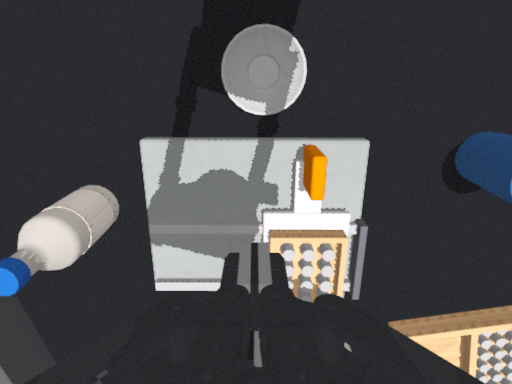

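The tray sits against the end stop, and the lug at (170, 315) reads station y = +62 mm, against 60 expected, so the carriage is home. The bottle and dish are untouched. Next is the white key, by way of a point further from the microscope.

```bash
python3 -c "
from h import *
tgt([.44,-.02,.25],87.65)"
```

```text
clock 6.38 pos [ 0.4968 -0.2131  0.2451] F [ 0.5041 -0.1447 -0.0043] grip -0.0 cm [ 17.1777 -10.4779  -0.6881] rot [  0.8121   0.254  -12.6646]
```

Request:
drive_tool(
  plan=[
    {"translation":[17.2,-10.5,-0.5],"delta_rot":[0,0,-12.6],"hand":255},
    {"translation":[17.2,-10.5,-0.5],"delta_rot":[0,0,-12.6],"hand":255},
    {"translation":[17.2,-10.5,-0.5],"delta_rot":[0,0,-12.6],"hand":255},
    {"translation":[17.2,-10.5,-0.5],"delta_rot":[0,0,-12.6],"hand":255},
    {"translation":[17.2,-10.5,-0.5],"delta_rot":[0,0,-12.6],"hand":255},
  ],
)

```text
clock: 6.8
position: [0.4344, -0.0153, 0.2421]
orientation: [[0.042, 0.999, -0.001], [0.999, -0.042, 0.002], [0.002, -0.001, -1.0]]
contact_force: [0.5, 0.4, 0.6]
grip_width: 0.0004
```

```bash
python3 -c "
from h import *
tgt([.5094,.326,.24],87.65)"
```

```text
clock 6.8 pos [ 0.4344 -0.0153  0.2421] F [0.5042 0.409  0.5692] grip 0.0004 cm [34.4142  6.0482  0.2754] rot [-0.0816 -0.1274 -0.0753]
```

Request:
drive_tool(
  plan=[
    {"translation":[34.4,6.0,0.3],"delta_rot":[0,0,0],"hand":255},
    {"translation":[34.4,6.0,0.3],"delta_rot":[0,0,0],"hand":255},
    {"translation":[34.4,6.0,0.3],"delta_rot":[0,0,0],"hand":255},
    {"translation":[34.4,6.0,0.3],"delta_rot":[0,0,0],"hand":255},
    {"translation":[34.4,6.0,0.3],"delta_rot":[0,0,0],"hand":255},
  ],
)

```text
clock: 7.22
position: [0.4801, 0.188, 0.2404]
orientation: [[0.042, 0.999, -0.001], [0.999, -0.042, 0.001], [0.001, -0.001, -1.0]]
contact_force: [0.7, -0.3, -0.3]
grip_width: 0.0002
```

```bash
python3 -c "
from h import *
tgt([.5094,.326,.24],87.65)"
```

```text
clock 7.22 pos [0.4801 0.188  0.2404] F [ 0.7049 -0.2571 -0.3125] grip 0.0002 cm [13.9132  2.3541  0.0475] rot [-0.0497 -0.0346 -0.0414]
```

Request:
drive_tool(
  plan=[
    {"translation":[13.9,2.3,0],"delta_rot":[0,0,0],"hand":255},
    {"translation":[13.9,2.3,0],"delta_rot":[0,0,0],"hand":255},
    {"translation":[13.9,2.3,0],"delta_rot":[0,0,0],"hand":255},
    {"translation":[13.9,2.3,0],"delta_rot":[0,0,0],"hand":255},
    {"translation":[13.9,2.3,0],"delta_rot":[0,0,0],"hand":255},
  ],
)

```text
clock: 7.63
position: [0.5095, 0.3276, 0.2393]
orientation: [[0.038, 0.999, -0.002], [0.999, -0.038, 0.002], [0.002, -0.002, -1.0]]
contact_force: [0.9, -0.3, 0.1]
grip_width: 0.0001
```

Run:
```python
from h import *
s=arm.state();im=arm.read_camera('wrist');cv2.imwrite('pics/w5.png',im)
m=arm.camera_model('wrist');M=np.array(m['mount']);R=np.array(s['orientation']);p=np.array(s['position'])
for k in ['white','yellow','green','blue','red']:
  for d in arm.pinpoint('wrist',f'key_{k}_top')[:2]:
    r,c=d['pixel'];v=R@M[:3,:3]@np.array([(c-m['cx'])/m['fx'],(r-m['cy'])/m['fy'],1]);o=p+R@M[:3,3]
    w=o+v*(.059-o[2])/v[2];print(k,round(d['score'],2),d['pixel'],w)
tgt([.5094,.326,.065],87.65)
```

```text
white 0.95 [172.6, 256.7] [0.5152 0.3317 0.059 ]
yellow 0.67 [169.2, 177.0] [0.5086 0.2503 0.059 ]
green 0.58 [168.2, 98.3] [0.5045 0.1701 0.059 ]
blue 0.82 [239.8, 113.2] [0.586  0.1709 0.059 ]
red 0.96 [238.0, 183.0] [0.5867 0.248  0.059 ]
red 0.34 [174.7, 253.4] [0.5174 0.3282 0.059 ]
clock 7.93 pos [0.5092 0.3222 0.2411] F [-0.1853  0.097  -0.0635] grip 0.0002 cm [ 0.3914  0.0094 17.613 ] rot [-0.0151  0.0218 -0.1512]
```

View pics/w5.png

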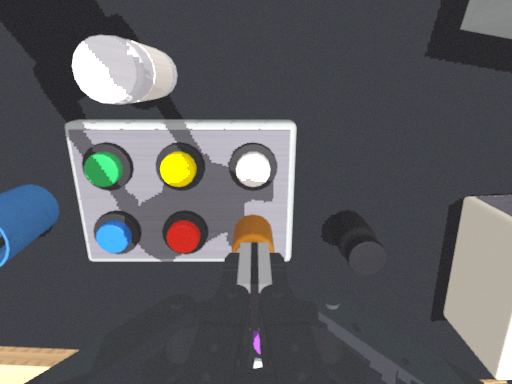

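The wrist picture shows white at (170, 253), yellow at (168, 178), green at (168, 104), blue at (236, 113), red at (236, 183), and the amber jar behind the fingers. The black and purple jars stand off the console and are not the one meant. The wrist estimates agree with the grid fit within 3–6 mm, and this pose was still settling. Descending over white.

Request:
drive_tool(
  plan=[
    {"translation":[0.4,0.1,4.0],"delta_rot":[0,0,0],"hand":255},
    {"translation":[0.4,0.1,8.0],"delta_rot":[0,0,0],"hand":255},
    {"translation":[0.4,0.1,12.0],"delta_rot":[0,0,0],"hand":255},
    {"translation":[0.4,0.1,15.0],"delta_rot":[0,0,0],"hand":255},
    {"translation":[0.4,0.1,16.0],"delta_rot":[0,0,0],"hand":255},
  ],
)

```text
clock: 8.35
position: [0.5073, 0.3248, 0.0766]
orientation: [[0.044, 0.999, -0.008], [0.999, -0.044, -0.004], [-0.004, -0.008, -1.0]]
contact_force: [-1.0, 0.5, -0.3]
grip_width: -0.0
```

Run:
```python
from h import *
im=arm.read_camera('wrist');cv2.imwrite('pics/w6.png',im)
t=arm.read_camera('scene');cv2.imwrite('pics/s2.png',cv2.resize(t[110:260,240:440],(800,600),interpolation=2))
tgt([.5104,.326,.051],87.65)
```

```text
clock 8.45 pos [0.5094 0.3262 0.0795] F [0.8544 0.1749 0.001 ] grip -0.0003 cm [-0.0064  0.1155  2.8453] rot [-0.2204  0.1209 -0.1216]
```

View pics/w6.png

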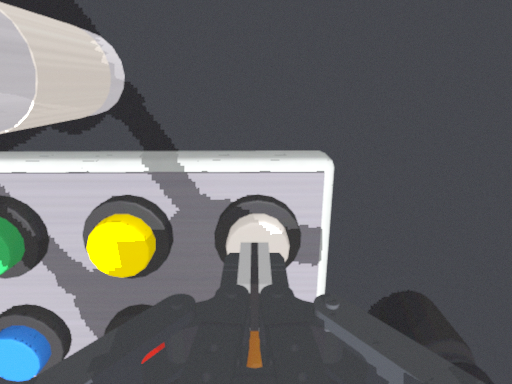

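View pics/s2.png

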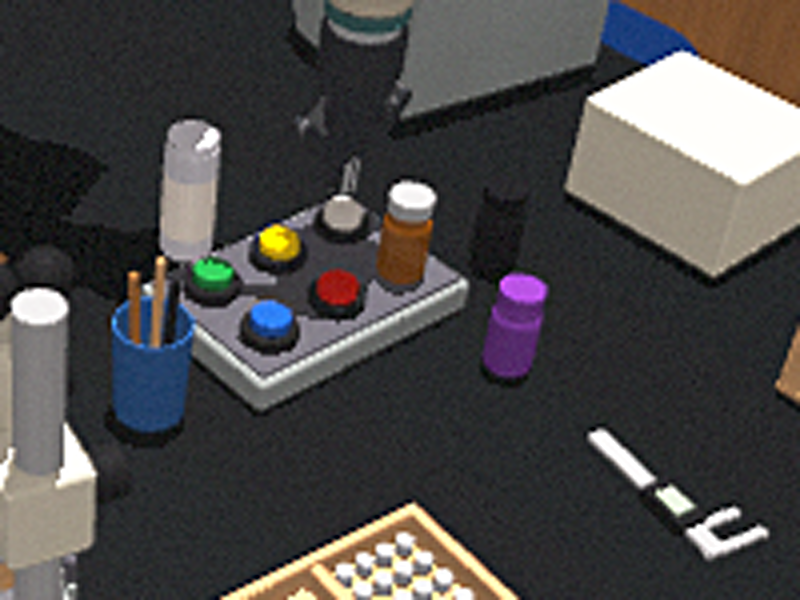

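The fingers are centred over the white cap at (245, 256), clear of the jar. Pressing.

Request:
drive_tool(
  plan=[
    {"translation":[0,0.1,1.2],"delta_rot":[0,0,0],"hand":255},
    {"translation":[0,0.1,2.0],"delta_rot":[0,0,0],"hand":255},
    {"translation":[0,0.1,2.6],"delta_rot":[0,0,0],"hand":255},
    {"translation":[0,0.1,2.9],"delta_rot":[0,0,0],"hand":255},
    {"translation":[0,0.1,2.9],"delta_rot":[0,0,0],"hand":255},
  ],
)

```text
clock: 8.87
position: [0.513, 0.328, 0.0532]
orientation: [[0.042, 0.999, 0.003], [0.999, -0.042, 0.001], [0.001, 0.003, -1.0]]
contact_force: [0.9, -1.0, 4.6]
grip_width: 0.0001
```

Request:
drive_tool(
  plan=[
    {"translation":[0,0,0.1],"delta_rot":[0,0,0],"hand":255},
    {"translation":[0,0,0.1],"delta_rot":[0,0,0],"hand":255},
  ],
)

```text
clock: 9.03
position: [0.5129, 0.3281, 0.0522]
orientation: [[0.042, 0.999, 0.003], [0.999, -0.042, 0.001], [0.001, 0.003, -1.0]]
contact_force: [2.7, -0.9, 4.2]
grip_width: -0.0003
```

Request:
drive_tool(
  plan=[
    {"translation":[0,0,0.3],"delta_rot":[0,0,0],"hand":255},
    {"translation":[0,0,0.3],"delta_rot":[0,0,0],"hand":255},
    {"translation":[0,0,0.4],"delta_rot":[0,0,0],"hand":255},
    {"translation":[0,0,0.4],"delta_rot":[0,0,0],"hand":255},
  ],
)

```text
clock: 9.37
position: [0.513, 0.3281, 0.0508]
orientation: [[0.041, 0.999, 0.004], [0.999, -0.041, 0.001], [0.002, 0.004, -1.0]]
contact_force: [-1.5, -3.0, 20.2]
grip_width: -0.0003
```

Request:
drive_tool(
  plan=[
    {"translation":[0,0,0.1],"delta_rot":[0,0,0],"hand":255},
    {"translation":[0,0,0.1],"delta_rot":[0,0,0],"hand":255},
  ],
)

```text
clock: 9.53
position: [0.5131, 0.3281, 0.0507]
orientation: [[0.041, 0.999, 0.005], [0.999, -0.041, 0.002], [0.002, 0.005, -1.0]]
contact_force: [-2.2, -3.1, 25.4]
grip_width: -0.0
```

White is at the bottom (z 50.7 mm, 25 N). Releasing.

Request:
drive_tool(
  plan=[
    {"translation":[0,0,-1.0],"delta_rot":[0,0,0],"hand":255},
    {"translation":[0,0,-3.0],"delta_rot":[0,0,0],"hand":255},
    {"translation":[0,0,-5.0],"delta_rot":[0,0,0],"hand":255},
    {"translation":[0,0,-5.0],"delta_rot":[0,0,0],"hand":255},
  ],
)

```text
clock: 9.87
position: [0.5128, 0.3289, 0.0994]
orientation: [[0.042, 0.999, 0.005], [0.999, -0.042, 0.003], [0.003, 0.004, -1.0]]
contact_force: [2.2, 0.2, 0.3]
grip_width: -0.0002
```

Run:
```python
from h import *
im=arm.read_camera('wrist');cv2.imwrite('pics/w7.png',im)
tgt([.507,.248,.1],87.65)
```

```text
clock 9.92 pos [0.512  0.3284 0.0976] F [ 0.952  -0.2731 -0.2919] grip -0.0002 cm [-8.0568 -0.1653 -0.2546] rot [ 0.1354 -0.1171 -0.0459]
```

View pics/w7.png

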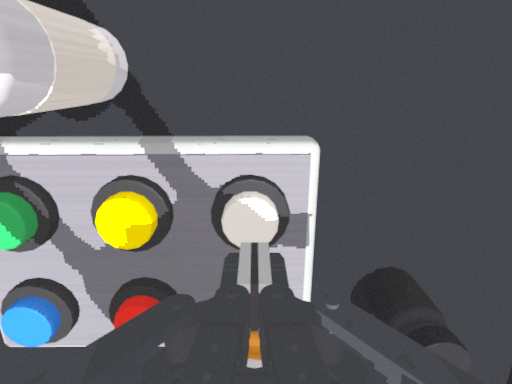

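White is back up at (220, 250) and yellow is at (220, 127). Moving to yellow.

Request:
drive_tool(
  plan=[
    {"translation":[-2.7,0,0],"delta_rot":[0,0,0],"hand":255},
    {"translation":[-5.4,0,0],"delta_rot":[0,0,0],"hand":255},
    {"translation":[-8.0,-0.1,0],"delta_rot":[0,0,0],"hand":255},
    {"translation":[-8.0,-0.1,0.5],"delta_rot":[0,0,0],"hand":255},
    {"translation":[-8.0,-0.1,1.5],"delta_rot":[0,0,0],"hand":255},
  ],
)

```text
clock: 10.33
position: [0.5068, 0.2471, 0.0804]
orientation: [[0.044, 0.999, -0.0], [0.999, -0.044, 0.001], [0.001, -0.0, -1.0]]
contact_force: [1.6, 1.6, 0.6]
grip_width: 0.0
```

Run:
```python
from h import *
im=arm.read_camera('wrist');cv2.imwrite('pics/w8.png',im)
tgt([.507,.248,.051],87.65)
```

```text
clock 10.38 pos [0.5055 0.2474 0.078 ] F [-0.3426 -0.7574 -0.2883] grip -0.0005 cm [0.0722 0.1597 2.6951] rot [-0.2416  0.0403 -0.1225]
```

View pics/w8.png

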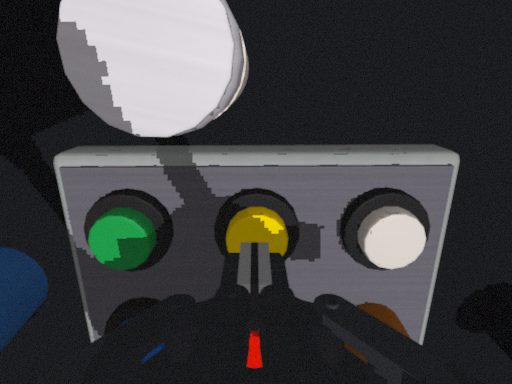

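Centred over yellow at (235, 257). Pressing.

Request:
drive_tool(
  plan=[
    {"translation":[0,0.1,1.2],"delta_rot":[0,0,0],"hand":255},
    {"translation":[0,0.1,2.0],"delta_rot":[0,0,0],"hand":255},
    {"translation":[0,0.1,2.6],"delta_rot":[0,0,0],"hand":255},
    {"translation":[0,0.1,3.1],"delta_rot":[0,0,0],"hand":255},
    {"translation":[0,0.1,3.2],"delta_rot":[0,0,0],"hand":255},
  ],
)

```text
clock: 10.8
position: [0.5076, 0.2486, 0.0507]
orientation: [[0.041, 0.999, -0.001], [0.999, -0.041, 0.0], [0.0, -0.001, -1.0]]
contact_force: [-5.6, -0.1, 21.4]
grip_width: -0.0001
```

Request:
drive_tool(
  plan=[
    {"translation":[0,0,0.1],"delta_rot":[0,0,0],"hand":255},
    {"translation":[0,0,0.1],"delta_rot":[0,0,0],"hand":255},
    {"translation":[0,0,0.1],"delta_rot":[0,0,0],"hand":255},
  ],
)

```text
clock: 11.05
position: [0.5076, 0.2486, 0.0507]
orientation: [[0.041, 0.999, 0.0], [0.999, -0.041, 0.001], [0.001, 0.0, -1.0]]
contact_force: [-6.5, -1.3, 20.9]
grip_width: 0.0001
```

Yellow is fully down. A little more hold, then release.

Request:
drive_tool(
  plan=[
    {"translation":[0,0,0],"delta_rot":[0,0,0],"hand":255},
    {"translation":[0,0,0],"delta_rot":[0,0,0],"hand":255},
    {"translation":[0,0,-1.0],"delta_rot":[0,0,0],"hand":255},
    {"translation":[0,0,-3.0],"delta_rot":[0,0,0],"hand":255},
    {"translation":[0,0,-5.0],"delta_rot":[0,0,0],"hand":255},
  ],
)

```text
clock: 11.47
position: [0.5072, 0.2481, 0.0977]
orientation: [[0.041, 0.999, -0.002], [0.999, -0.041, -0.001], [-0.001, -0.002, -1.0]]
contact_force: [-0.2, 0.0, -0.4]
grip_width: 0.0002
```

Run:
```python
from h import *
im=arm.read_camera('wrist')
tgt([.5035,.1705,.1],87.65)
```

```text
clock 11.52 pos [0.5101 0.2492 0.1021] F [0.9433 1.6508 1.9312] grip -0.0003 cm [-7.8867 -0.3407  0.1853] rot [ 0.3174 -0.14   -0.0026]
```

Request:
drive_tool(
  plan=[
    {"translation":[-2.7,0,0],"delta_rot":[0,0,0],"hand":255},
    {"translation":[-5.4,0,0],"delta_rot":[0,0,0],"hand":255},
    {"translation":[-7.8,-0.1,0],"delta_rot":[0,0,0],"hand":255},
    {"translation":[-7.8,-0.1,0.5],"delta_rot":[0,0,0],"hand":255},
    {"translation":[-7.8,-0.1,1.5],"delta_rot":[0,0,0],"hand":255},
  ],
)

```text
clock: 11.93
position: [0.5048, 0.1697, 0.0833]
orientation: [[0.044, 0.999, 0.002], [0.999, -0.044, 0.001], [0.001, 0.002, -1.0]]
contact_force: [0.1, -0.5, -0.2]
grip_width: 0.0001
```

Run:
```python
from h import *
im=arm.read_camera('wrist');cv2.imwrite('pics/w9.png',im)
tgt([.5035,.1705,.051],87.65)
```

```text
clock 11.98 pos [0.5031 0.17   0.0808] F [-1.1365 -0.0547 -0.9636] grip 0.0 cm [0.0504 0.0467 2.9819] rot [-0.1272 -0.0102 -0.0989]
```

View pics/w9.png

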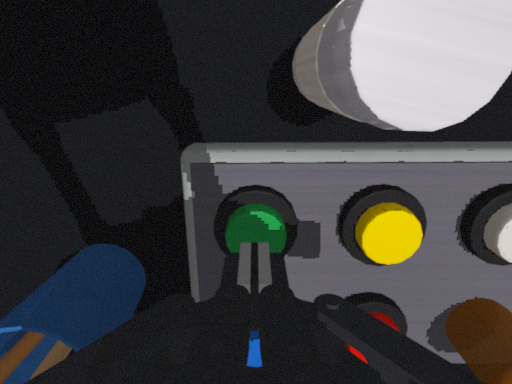

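Yellow is back up at (233, 388), and the fingers are centred over green at (230, 256). Pressing.

Request:
drive_tool(
  plan=[
    {"translation":[0,0.1,1.2],"delta_rot":[0,0,0],"hand":255},
    {"translation":[0,0.1,2.0],"delta_rot":[0,0,0],"hand":255},
    {"translation":[0,0.1,2.8],"delta_rot":[0,0,0],"hand":255},
    {"translation":[0,0.1,3.3],"delta_rot":[0,0,0],"hand":255},
    {"translation":[0,0.1,3.5],"delta_rot":[0,0,0],"hand":255},
  ],
)

```text
clock: 12.4
position: [0.5048, 0.1709, 0.0504]
orientation: [[0.041, 0.999, -0.0], [0.999, -0.041, 0.001], [0.001, -0.0, -1.0]]
contact_force: [-9.4, -0.7, 37.2]
grip_width: -0.0
```

Request:
drive_tool(
  plan=[
    {"translation":[0,0,0.1],"delta_rot":[0,0,0],"hand":255},
    {"translation":[0,0,0.1],"delta_rot":[0,0,0],"hand":255},
    {"translation":[0,0,0.1],"delta_rot":[0,0,0],"hand":255},
  ],
)

```text
clock: 12.65
position: [0.5047, 0.1709, 0.0506]
orientation: [[0.041, 0.999, 0.001], [0.999, -0.041, 0.001], [0.001, 0.001, -1.0]]
contact_force: [-7.5, -0.5, 29.7]
grip_width: 0.0001
```

Request:
drive_tool(
  plan=[
    {"translation":[0,0,-0.1],"delta_rot":[0,0,0],"hand":255},
    {"translation":[0,0,-0.1],"delta_rot":[0,0,0],"hand":255},
    {"translation":[0,0,-1.2],"delta_rot":[0,0,0],"hand":255},
    {"translation":[0,0,-3.0],"delta_rot":[0,0,0],"hand":255},
    {"translation":[0,0,-5.2],"delta_rot":[0,0,0],"hand":255},
  ],
)

```text
clock: 13.07
position: [0.5037, 0.1702, 0.0983]
orientation: [[0.041, 0.999, -0.003], [0.999, -0.041, -0.0], [-0.001, -0.003, -1.0]]
contact_force: [0.1, 0.3, -0.4]
grip_width: 0.0001
```

Run:
```python
from h import *
im=arm.read_camera('wrist')
t=arm.read_camera('top');cv2.imwrite('pics/t5.png',cv2.resize(t[130:280,60:260],(800,600),interpolation=2))
tgt([.5815,.1675,.1],87.65)
```

```text
clock 13.17 pos [0.5073 0.1709 0.1017] F [ 0.7425 -0.4144  1.4071] grip 0.0001 cm [-0.0381  7.425   0.2159] rot [ 0.3673 -0.0998 -0.0017]
```

View pics/t5.png

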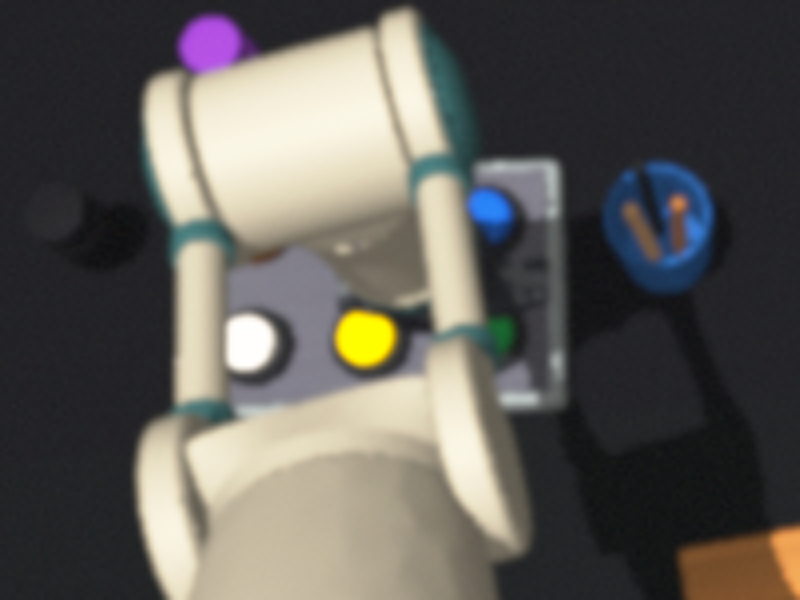

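Green is back up and everything stands. Moving to blue.

Request:
drive_tool(
  plan=[
    {"translation":[0,2.5,0],"delta_rot":[0,0,0],"hand":255},
    {"translation":[0,5.0,0],"delta_rot":[0,0,0],"hand":255},
    {"translation":[0,7.6,0],"delta_rot":[0,0,0],"hand":255},
    {"translation":[0,7.6,0.5],"delta_rot":[0,0,0],"hand":255},
    {"translation":[0,7.6,1.5],"delta_rot":[0,0,0],"hand":255},
  ],
)

```text
clock: 13.58
position: [0.5824, 0.167, 0.0833]
orientation: [[0.042, 0.999, 0.001], [0.999, -0.042, 0.0], [0.0, 0.001, -1.0]]
contact_force: [-1.0, 0.1, -0.6]
grip_width: -0.0001
```

Run:
```python
from h import *
im=arm.read_camera('wrist');cv2.imwrite('pics/w10.png',im)
tgt([.5815,.1675,.051],87.65)
```

```text
clock 13.63 pos [0.5789 0.1666 0.0804] F [-0.7347  0.399  -1.5668] grip 0.0001 cm [0.1052 0.2762 2.9357] rot [-0.3145  0.0506 -0.0464]
```

View pics/w10.png

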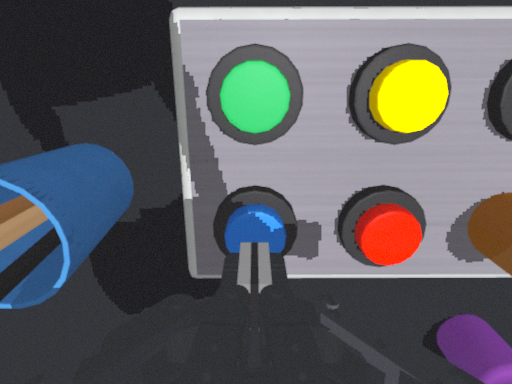

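The fingers are over blue at (230, 255). Red is well clear at (235, 388). Pressing.

Request:
drive_tool(
  plan=[
    {"translation":[0,0.1,1.2],"delta_rot":[0,0,0],"hand":255},
    {"translation":[0,0.1,2.0],"delta_rot":[0,0,0],"hand":255},
    {"translation":[0,0.1,2.8],"delta_rot":[0,0,0],"hand":255},
    {"translation":[0,0.1,3.2],"delta_rot":[0,0,0],"hand":255},
    {"translation":[0,0.1,3.3],"delta_rot":[0,0,0],"hand":255},
  ],
)

```text
clock: 14.05
position: [0.5796, 0.1667, 0.051]
orientation: [[0.042, 0.999, -0.004], [0.999, -0.042, -0.0], [-0.0, -0.004, -1.0]]
contact_force: [-4.2, -0.7, 10.9]
grip_width: -0.0002
```

Request:
drive_tool(
  plan=[
    {"translation":[0,0,0.1],"delta_rot":[0,0,0],"hand":255},
    {"translation":[0,0,0.1],"delta_rot":[0,0,0],"hand":255},
    {"translation":[0,0,0.1],"delta_rot":[0,0,0],"hand":255},
  ],
)

```text
clock: 14.3
position: [0.5796, 0.1667, 0.051]
orientation: [[0.042, 0.999, -0.003], [0.999, -0.042, -0.0], [-0.0, -0.003, -1.0]]
contact_force: [-4.8, -0.3, 9.2]
grip_width: 0.0001
```

Request:
drive_tool(
  plan=[
    {"translation":[0,0,0.1],"delta_rot":[0,0,0],"hand":255},
    {"translation":[0,0,0.1],"delta_rot":[0,0,0],"hand":255},
    {"translation":[0,0,-1.2],"delta_rot":[0,0,0],"hand":255},
    {"translation":[0,0,-4.0],"delta_rot":[0,0,0],"hand":255},
    {"translation":[0,0,-8.0],"delta_rot":[0,0,0],"hand":255},
  ],
)

```text
clock: 14.72
position: [0.5788, 0.1662, 0.1276]
orientation: [[0.042, 0.999, -0.008], [0.999, -0.042, -0.001], [-0.002, -0.008, -1.0]]
contact_force: [0.6, -0.3, 0.4]
grip_width: 0.0002
```

Request:
drive_tool(
  plan=[
    {"translation":[0,0,-4.0],"delta_rot":[0,0,0],"hand":255},
    {"translation":[0,0,-8.0],"delta_rot":[0,0,0],"hand":255},
    {"translation":[0,0,-12.0],"delta_rot":[0,0,0],"hand":255},
    {"translation":[0,-4.0,-12.0],"delta_rot":[0,0,0],"hand":255},
    {"translation":[0,-8.0,-12.0],"delta_rot":[0,0,0],"hand":255},
  ],
)

```text
clock: 15.13
position: [0.5046, 0.1704, 0.2531]
orientation: [[0.043, 0.999, 0.008], [0.999, -0.043, 0.002], [0.002, 0.008, -1.0]]
contact_force: [-1.3, 0.1, -0.7]
grip_width: 0.0
```

Request:
drive_tool(
  plan=[
    {"translation":[0,-4.0,0],"delta_rot":[0,0,0],"hand":255},
    {"translation":[0,-8.0,0],"delta_rot":[0,0,0],"hand":255},
    {"translation":[0,-12.0,0],"delta_rot":[0,0,0],"hand":255},
    {"translation":[0,-12.0,0],"delta_rot":[0,0,0],"hand":255},
    {"translation":[0,-12.0,0],"delta_rot":[0,0,0],"hand":255},
  ],
)

```text
clock: 15.55
position: [0.3797, 0.175, 0.2503]
orientation: [[0.04, 0.999, 0.001], [0.999, -0.04, 0.0], [0.0, 0.001, -1.0]]
contact_force: [0.6, 0.1, 0.9]
grip_width: 0.0003
```

Run:
```python
from h import *
s=arm.read_camera('scene');cv2.imwrite('pics/s3.png',cv2.resize(s[110:290,120:400],(800,514),interpolation=2))
t=arm.read_camera('top');cv2.imwrite('pics/t6.png',t)
for n,z in [('lug',.09),('jar',.035),('bottle',0),('dish',0),('can',0),('tool_cup',0)]:
  for c in ('top','scene'):
    for d in arm.pinpoint(c,n)[:2]: print(c,n,round(d['score'],2),d['pixel'],ray(c,d['pixel'],z))
tgt([0,0,0])
```

```text
top lug 0.88 [193.6, 305.1] [ 0.5176 -0.1549  0.09  ]
top lug 0.63 [205.6, 154.3] [0.5203 0.2316 0.09  ]
scene lug 0.64 [212.9, 218.4] [ 0.5321 -0.1622  0.09  ]
scene lug 0.5 [185.6, 313.6] [0.6137 0.1658 0.09  ]
top jar 0.82 [190.4, 85.0] [0.5922 0.4298 0.035 ]
top jar 0.68 [151.7, 123.8] [0.6937 0.3231 0.035 ]
scene jar 0.81 [177.3, 363.4] [0.6431 0.3944 0.035 ]
scene jar 0.54 [199.2, 367.5] [0.733  0.3127 0.035 ]
top bottle 0.8 [199.7, 398.6] [ 0.4986 -0.4232  0.    ]
top bottle 0.47 [192.6, 223.3] [0.5618 0.0588 0.    ]
scene bottle 0.82 [269.7, 141.3] [ 0.5155 -0.4305  0.    ]
scene bottle 0.73 [250.4, 213.6] [ 0.5815 -0.2185  0.    ]
top dish 0.74 [241.4, 315.0] [ 0.404  -0.1789  0.    ]
scene dish 0.6 [212.6, 195.5] [ 0.4011 -0.1715  0.    ]
top can 0.55 [252.8, 167.2] [0.4083 0.2214 0.    ]
scene can 0.79 [175.1, 285.4] [0.4291 0.2083 0.    ]
scene can 0.58 [266.4, 145.3] [ 0.5112 -0.4153  0.    ]
top tool_cup 0.84 [192.9, 227.5] [0.5599 0.0472 0.    ]
clock 16.25 pos [0.3821 0.175  0.2499] F [-0.1826  0.5264 -0.4535] grip 0.0 cm [-19.0837 -37.4384  24.9966]
```

View pics/s3.png

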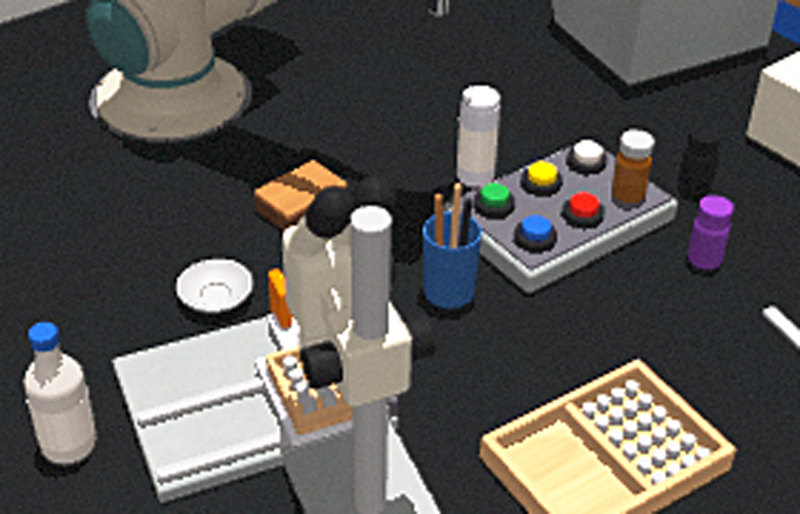

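View pics/t6.png

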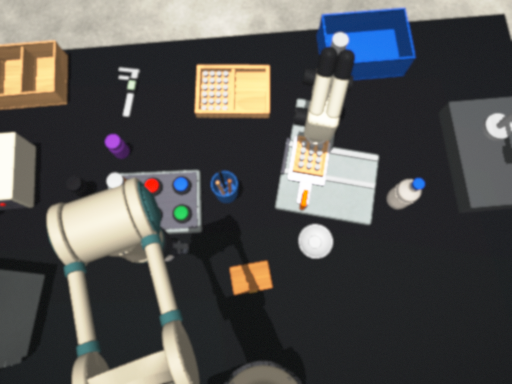

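The carriage is under the head with its lug at (200, 304) in the top view. All keys are up and every bystander is unmoved. Handing in.

```bash
python3 -c "
from h import *
print(inst([.5176,-.1549])); print(arm.hand_in())"
```

```text
[-0.0638  0.0602]
the job is handed in; nothing more can be done
None
```

I pushed the carriage home by its orange lug, then pressed white, yellow, green and blue in that order. The job was handed in at about 16 s of the 64 s allowed.

**Carriage:** it stopped moving at a push of about 19 N. The last top-camera check put the lug at station y = 60 mm, where 60 is home.

**Keys:** each of the four was held at its bottom (TCP at 50.5–51 mm) and then let fully up. The pressing force was 9 to 37 N, highest on green. The red key was never touched.

**Bystanders:** in the last pictures the bottle, cup, can, dish and jar stand upright where they began. The arm was well clear of everything.

**Disagreements:**
- The wrist camera's key positions were 3–6 mm off the top-camera grid, because the arm was still settling. I used the grid.
- The scene network's lug position was about 16 mm off the top camera's.
- The top network placed the bottle about 10 mm from its first reading, which I took as network scatter.
- In the last check the networks found only look-alike jars, so I confirmed the amber jar by eye in the scene picture.

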